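# Open the child-resistant descaler bottle

### The arm

A 6-joint arm with a two-finger parallel gripper is mounted at the origin on a cart in front of the work surface, level with it; the furniture and walls round the work are solid. World frame = base frame: x ahead of the robot, y to its left, z up, the work surface at z = 0. Lengths are in m, angles in degrees, forces in N, time in s.
With the tool pointing down it reaches from about 0.325 to 0.9 m from the base axis. Payload 3.5 kg.
Tool frame: the origin (TCP) lies midway between the tips of the shut fingers; the grasp point (between the pads) lies 19 mm behind it; z points along the fingers, x is the direction in which the jaws open and shut, and the axes are right-handed (so a half turn about z gives the same grasp; the last joint's range is limited). The gripper opens to 85 mm and grips with 20 to 120 N. Pads are 22 mm wide; open, the fingers measure 114 mm over their backs; the gripper's body (76 mm by 85 mm) begins 54 mm behind the grasp point. The pads swing forward as they close: fully open they stand 13 mm farther back than shut.
Start: joints at [69.993, 15.837, -1.513, 72.651, 0, 84.076], TCP at [0.152, 0.606, 0.231] pointing down, gripper open.
Joint ranges: [-178.77, 178.77], [-48.84, 107.48], [-61.69, 71.31], [-111.58, 123.2], [-90, 87.43], [-180, 180]. Speed limits (degrees/s): [147.25, 147.25, 180, 180, 180, 180].

### API

Orientations are given as [roll, pitch, yaw] about the fixed x, y, z axes, in that order (R = Rz(yaw) Ry(pitch) Rx(roll)).
In Python, from workcell import sense, imaging, env gives the robot as it stands.
- The arm moves only by the tool arm_command, never from a script. Its arguments are lists of equal length, an entry for each row: "translation": the shift along the tool's x, y, z in mm, a list of three; "turn": the turn, a rotation vector about the tool's x, y, z in degrees, a list of three. A call has exactly 10 rows; each row is the pose to reach, as a shift and turn from the pose commanded when the call began, along the tool's axes at that moment; what a row does not reach only later rows make up. A row lasts 1/8 s, in which the tool goes at most 62.5 mm and 10.7 degrees, less where a joint would pass 70% of its speed; a pose out of reach is approached as far as the arm can. A call with a gripper value outside its range is refused whole. "grip" is the opening, from 0 (shut) to 1 (fully open), set as the call begins (left out, the last holds). The fingers move at their own pace and stop on an object; "newtons" is the grip in N (left out, the last holds). Time passes only in rows, so rows that repeat a pose let the fingers close, or fill a call up. It gives the time, the measured TCP pose, the force and the opening at its end, in the units of the state.
- sense(): the state, without advancing time (a new reading comes with each control period).
- imaging.snapshot(name): name is "scene" or "top"; returns a dict with "img" (400x640x3 uint8, red, green, blue), "intrinsics" (3x3 intrinsics, pixels), "view" (4x4, takes a point from world to camera coordinates). Camera axes: x right, y down, z forward; pixel columns grow to the right and rows downward; lengths in m; the calibration is good to about 2 mm. A picture is of the moment at which its call begins. There is no depth.
- env.hand_in(): hands the job in, once; it reports no verdict.
The state is a dict: "clock": time; "joints": joint angles; "joint_vel": joint speeds; "tau": joint torques, N m; "eef_pos": TCP position; "orientation": TCP orientation; "contact_force": force on the tool from outside, world axes, zero at the start; "moment": the same for the moment, N m; "opening": finger opening in m.
Only numpy, scipy, OpenCV 4.12 (cv2) and the standard library are available. Lean on these libraries where they do the work, as an engineer would, in place of code of your own. Each camera call takes 0.05 s, during which the arm holds its last target. There are 200 camera calls.

### The job

Get the bottle of descaler ready for pouring: take the clear measuring cup that sits upside down over its cap and stand it, still upside down, on the bare worktop, then open the child-resistant cap by pressing it down firmly while turning it anticlockwise, lift it off and set it down on the saucer, right way up, so that its wet underside does not mark the worktop. Leave the bottle standing where it is, never press harder than 25 N, which would damage the neck, and do not disturb the things around.

Things in the scene. Friction and masses are not known exactly. Their poses are not given: they have to be found in the camera images.
- bottle: loose, full bottle (0.9 kg) of off-white plastic with plain labels: flat-sided, 70 mm (its x) by 104 mm (its y), shoulder at 135 mm, mouth of the 26 mm neck at 166 mm. Origin at the centre of its underside, z up. Heavy enough to stay put while the cap is worked; it must not be lifted, tipped or pushed more than 40 mm
- cap_mid (a point): centre, half-way up the axis, of the dark grey ribbed cap's outer shell: 44 mm wide, 38 mm tall (top 19 mm above this point; lower edge 19 mm below it, 14 mm above the bottle's shoulder). Axis z, up when right way up (open end down). The shell spins freely either way, without effect, on an insert that grips the neck; a spring (2.4 N + 0.2 N/mm) holds it up. The cup covers it at first
- cap: the whole cap (60 g), origin at the insert's axis, level with the shell's lower edge. Pressed, ratchet teeth (2 mm deep, every 30 degrees) engage; they first touch after 0.5 to 10 mm of travel, which differs and must be felt. Under about 16 N they slip; 18 to 23 N carry the insert along. If they met crest on crest, they drop up to 2 mm on turning and the force falls until pressed after
- bottle_mouth (a point): centre of the neck's rim, inside the cap. Three lugs on the neck hold the cap's insert: turned anticlockwise (from above) by 32 degrees or more, to a hard stop at about 85, the insert is free and the cap lifts straight off; before that it cannot be pulled off. Up to 30 degrees of the turn can be lost until teeth engage. Turning back unpressed leaves the insert as it is
- cup_mid (a point): centre, half-way up the axis, of the clear measuring cup (25 g, loose): 46 mm tall, 58 mm wide at its open rim (below), 52 mm at its closed end (above), wall 2 mm. It stands upside down over the cap, its closed end on the cap's top, its rim 9 mm above the shoulder; lifted straight up it clears the cap after 43 mm. z points up, towards the closed end
- cup: the same cup; origin at the centre of its open rim, z towards its closed end
- worktop: the stone-patterned worktop, its top at z = 0; the bottle rests on it with its weight of about 9 N and whatever the cap is pressed with, which must stay under 25 N
- saucer: loose white saucer, 150 mm wide, 17 mm high at the rim, its flat floor 80 mm wide and 5 mm above the worktop; origin at the centre of its underside. The bottle and the saucer stand left and right of the middle, either way round, and the worktop between them is bare
- mug: bystander: dark grey and white mug, 82 mm wide, 97 mm tall, behind
- lemon: bystander: lemon, 78 x 55 mm, lying near the front edge
- apple: bystander: red apple, 72 mm wide, behind
- onion: bystander: onion, 79 mm wide, on the left
- garlic: bystander: garlic bulb, 60 mm wide, on the right
- teaspoon: bystander: metal teaspoon, 139 mm long, lying near the front edge
There are look-alikes about, which are no part of the job. What is shaped like the cup but purple is not meant.

How it is judged (in metres and radians):
On the way, in this order (a step that is already met when the one before it is completed fails the run):
1. the measuring cup stands upside down on the worktop, released (height (world z) of cup_mid below 0.028 m and angle between cup_mid's own z axis and vertical below 0.15 rad and horizontal distance between cup_mid and saucer above 0.1 m and contact force between the fingers and cup below 0.1 N), for 0.2 s.
2. the cap has been freed and is lifted off the neck (z of cap in the frame of bottle above 0.16 m and horizontal distance between cap and bottle below 0.08 m), for 0.05 s.
At the end, for the whole second after the job is handed in: The cap rests on the saucer, upright within 0.2 rad, within 40 mm of its centre; the cup stands upside down on the worktop, within 0.15 rad, at least 100 mm from the saucer's centre; the bottle is upright (0.05 rad), within 40 mm of its start; all released and at rest (horizontal distance between cap_mid and saucer below 0.04 m and z of cap_mid in the frame of saucer below 0.036 m and angle between cap_mid's own z axis and vertical below 0.2 rad and contact force between cap and saucer above 0.05 N and height (world z) of cup_mid below 0.028 m and angle between cup_mid's own z axis and vertical below 0.15 rad and horizontal distance between cup_mid and saucer above 0.1 m and angle between bottle's own z axis and vertical below 0.05 rad and linear speed of each of cap, cup, bottle below 0.02 m/s and contact force between the fingers and cap below 0.1 N); the robot touches nothing.
It fails at once if the bottle is pressed onto the worktop with more than 36 N: its weight and a push of well over 25 N on the cap (contact force between bottle and worktop above 36 N).
It fails at once if the bottle is tipped (more than 0.2 rad), lifted (15 mm) or moved more than 40 mm (angle between bottle's own z axis and vertical above 0.2 rad or height (world z) of bottle above 0.015 m or distance of bottle from where it was at the start of the episode above 0.04 m).
It fails at once if a bystander or the saucer is pushed more than 30 mm (distance of any of mug, lemon, apple, onion, garlic, teaspoon from where it was at the start of the episode above 0.03 m or distance of saucer from where it was at the start of the episode above 0.04 m).
It also fails if it takes over 67 s, if anything falls off the work surface, if the arm or the gripper's body presses on something with over 40 N, if the wrist force passes 120 N, or if a joint passes its speed limit or range.

## Working session

There is one attempt and no reset: what is moved stays moved. The work goes in short steps, Python scripts to look and compute and a tool call to move; the robot and the scene stay as the last step left them, time stands still between calls to the robot, and variables do not carry over. Pictures are saved under pics/ and viewed, about 8 in all and at most 12, crops included, and the job is handed in when it is done.

Besides the shell and the picture viewer there is one more tool, called after "Call:" as a command line: name --argument value ..., lists and objects as JSON in quotes. arm_command: Moves the arm, as the interface text tells. Its arguments: {"type":"object","properties":{"translation":{"type":"array"},"turn":{"type":"array"},"grip":{"type":"number"},"newtons":{"type":"number"}},"required":["translation","turn"]}

```bash
mkdir -p pics; ls; cat > h.py <<'E'
import numpy as np, cv2
from workcell import sense, imaging, env
def snap(n,f=None):
    s=imaging.snapshot(n)
    if f: cv2.imwrite('pics/'+f,s['img'][:,:,::-1])
    return s
def ray(s,u,v):
    V=np.array(s['view']);K=np.array(s['intrinsics']);R=V[:3,:3];c=-R.T@V[:3,3]
    d=R.T@np.linalg.inv(K)@np.array([u,v,1.]);return c,d
def onz(s,u,v,z):
    c,d=ray(s,u,v);return c+d*(z-c[2])/d[2]
def proj(s,p):
    V=np.array(s['view']);q=np.array(s['intrinsics'])@(V[:3,:3]@np.array(p)+V[:3,3]);return q[:2]/q[2]
def tri(s1,p1,s2,p2):
    c1,d1=ray(s1,*p1);c2,d2=ray(s2,*p2)
    t=np.linalg.lstsq(np.c_[d1,-d2],c2-c1,rcond=None)[0]
    a,b=c1+t[0]*d1,c2+t[1]*d2;return (a+b)/2,np.linalg.norm(a-b)
E
python3 - <<'E'
from h import *
a=snap('scene','scene0.png');b=snap('top','top0.png')
for s in(a,b):
    V=np.array(s['view']);print(-V[:3,:3].T@V[:3,3],V[2,:3],s['intrinsics'])
print(sense())
E
```

```text
pics
[-0.12364846 -1.30124766  0.93916074] [ 0.38317264  0.76950309 -0.51092438] [[441.81229753   0.         316.56888108]
 [  0.         441.81229753 191.92941502]
 [  0.           0.           1.        ]]
[ 0.24877628 -0.06597987  1.71731627] [ 0.16289878  0.01423056 -0.98654016] [[477.9509437    0.         317.98244619]
 [  0.         477.9509437  205.99063475]
 [  0.           0.           1.        ]]
{'clock': 0.1, 'joints': array([ 6.99919300e+01,  1.58750442e+01, -1.59180599e+00,  7.26510854e+01,
       -8.97435129e-05,  8.40749854e+01]), 'joint_vel': array([ 0.08594999, -0.06167239,  0.06584826, -0.00559984,  0.00353062,
        0.06409992]), 'tau': array([ 7.82781844e-04, -4.46707249e+01,  2.96129054e+01,  8.42165784e-03,
       -9.72523139e-05, -6.12598484e-06]), 'eef_pos': array([0.1518474 , 0.60552563, 0.23024415]), 'orientation': array([-1.79987915e+02,  1.17314876e-01,  7.59169571e+01]), 'contact_force': array([-0.68680492, -0.22091911, -0.04554463]), 'moment': array([0.00904523, 0.05648068, 0.01478821]), 'opening': 0.08533637037580717}
```

View pics/scene0.png

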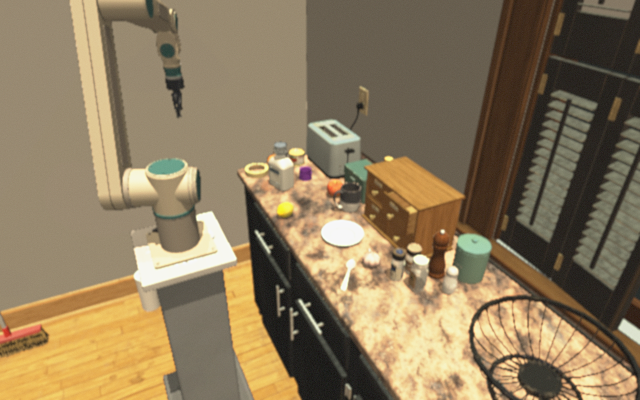

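View pics/top0.png

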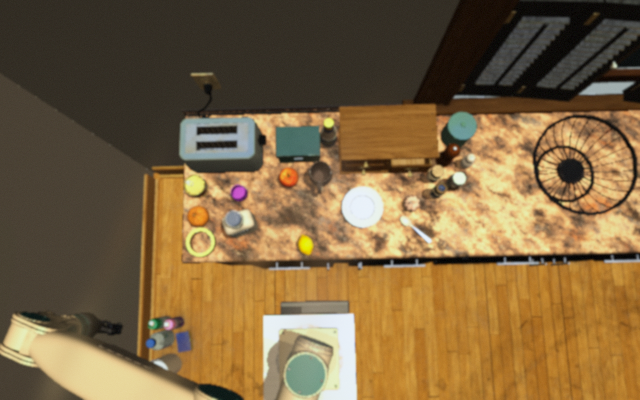

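The scene picture shows the bottle with its capped top at scene (281,150–188) and top (238,220), and the saucer at (343,233) / (362,207). The candidates for the cup are the clear thing over the grey cap at (234,217) in the top view, the purple look-alike at (239,193), and the yellowish jar at (195,186). I choose the clear one on the bottle and will check it in a close crop.

```bash
python3 - <<'E'
import cv2,numpy as np
a=cv2.imread('pics/scene0.png')[130:200,235:315];b=cv2.imread('pics/top0.png')[170:270,180:280]
r=lambda i,k:cv2.resize(i,None,fx=k,fy=k,interpolation=cv2.INTER_CUBIC)
A=r(a,5);B=r(b,4);h=max(A.shape[0],B.shape[0])
P=lambda i:cv2.copyMakeBorder(i,0,h-i.shape[0],0,0,cv2.BORDER_CONSTANT)
cv2.imwrite('pics/crop.png',np.hstack([P(A),P(B)]))
E
```

```text
(no output)
```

View pics/crop.png

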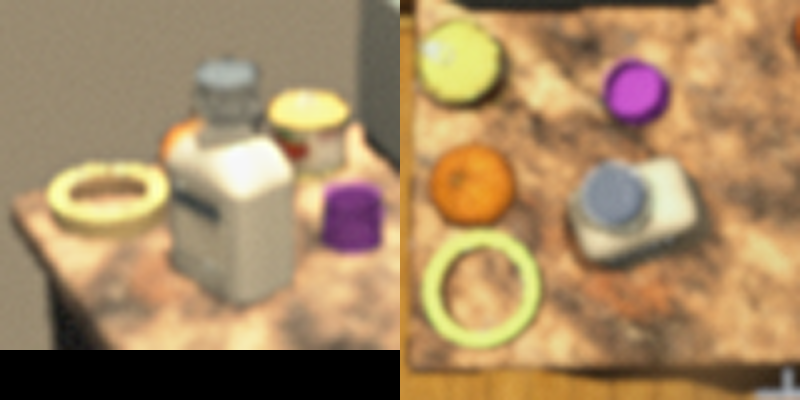

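The crop shows the clear cup over the grey cap on the off-white bottle (top view ≈(233.5,218.5), scene ≈(280.5,145)). The purple one is separate, at (239,193).

```bash
cat > m.py <<'E'
from h import *
a=snap('scene');b=snap('top')
p,e=tri(a,(280.5,145),b,(233.5,218.5));print('cup top tri',p,e)
print('cup top at .19',onz(b,233.5,218.5,.19), onz(a,280.5,145,.19))
g=b['img'].astype(int)
hsv=cv2.cvtColor(b['img'],cv2.COLOR_RGB2HSV)
def blob(box,f):
    x0,y0,x1,y1=box;m=np.zeros(hsv.shape[:2],np.uint8);m[y0:y1,x0:x1]=f(hsv[y0:y1,x0:x1])*255
    c=max(cv2.findContours(m,0,2)[0],key=cv2.contourArea);return c
c=blob((335,180,390,235),lambda h:(h[...,1]<60)&(h[...,2]>120))
(x,y),(w,h),t=cv2.fitEllipse(c);print('saucer',x,y,w,h,onz(b,x,y,.015))
# cup blob bluish grey
c=blob((215,200,252,235),lambda h:(h[...,0]>95)&(h[...,0]<140)&(h[...,1]>25))
(x,y),r=cv2.minEnclosingCircle(c);print('cup',x,y,r,onz(b,x,y,.19))
c=blob((215,200,265,245),lambda h:(h[...,1]<75)&(h[...,2]>110)|(h[...,0]>95)&(h[...,0]<140))
rr=cv2.minAreaRect(c);bx=cv2.boxPoints(rr);print('bottle',rr);print(np.array([onz(b,*q,.12) for q in bx]).round(3))
for n,u,v,z in(('purple',239,193,.04),('onion',198,215,.03),('ring',200,241,.02),('lemon',305,245,.025),('apple',289,177,.04),('mug',321,172,.09),('garlic',411,203,.03),('sp1',402,218,0),('sp2',430,240,0),('edge',260,262,0)):print(n,onz(b,u,v,z).round(3))
E
python3 m.py
```

```text
cup top tri [0.47017529 0.22982402 0.18668577] 0.006611315645605899
cup top at .19 [0.46656109 0.23023649 0.19      ] [0.47083666 0.22245119 0.19      ]
saucer 361.9533386230469 206.5303955078125 41.215423583984375 41.91486740112305 [ 0.52406598 -0.19981598  0.015     ]
cup 233.73529052734375 218.73529052734375 6.031310081481934 [0.46577447 0.22946705 0.19      ]
bottle ((237.75, 219.75), (23.400854110717773, 29.4091796875), 71.56505584716797)
[[0.495 0.29  0.12 ]
 [0.525 0.195 0.12 ]
 [0.449 0.17  0.12 ]
 [0.419 0.264 0.12 ]]
purple [0.58 0.24 0.04]
onion [0.505 0.389 0.03 ]
ring [0.412 0.383 0.02 ]
lemon [0.389 0.007 0.025]
apple [0.634 0.06  0.04 ]
mug [ 0.637 -0.056  0.09 ]
garlic [ 0.53  -0.374  0.03 ]
sp1 [ 0.481 -0.344  0.   ]
sp2 [ 0.399 -0.44   0.   ]
edge [0.334 0.171 0.   ]
```

```bash
cat >> h.py <<'E'
from scipy.spatial.transform import Rotation as Ro
def shift(x,y,z):
    s=sense();R=Ro.from_euler('xyz',s['orientation'],degrees=True)
    print(s['clock'],'shift mm',(R.inv().apply(np.array([x,y,z])-s['eef_pos'])*1000).round(1),s['eef_pos'].round(4),s['orientation'].round(2))
E
python3 - <<'E'
from h import *
shift(.468,.2295,.235)
E
```

```text
0.2 shift mm [-288.   398.2   -4.1] [0.1519 0.6058 0.2306] [-1.7999e+02  8.0000e-02  7.5920e+01]
```

Call:
arm_command --translation '[[-36, 50, -4], [-72, 100, -4], [-108, 149, -4], [-144, 199, -4], [-180, 249, -4], [-216, 299, -4], [-252, 348, -4], [-288, 398, -4], [-288, 398, -4], [-288, 398, -4]]' --turn '[[0, 0, 0], [0, 0, 0], [0, 0, 0], [0, 0, 0], [0, 0, 0], [0, 0, 0], [0, 0, 0], [0, 0, 0], [0, 0, 0], [0, 0, 0]]' --grip 1 --newtons 30

```text
clock: 1.45
eef_pos: [0.4676, 0.23, 0.235]
orientation: [-179.9, 0.0, 75.9]
contact_force: [0.2, 0.0, 0.4]
opening: 0.0851
```

```bash
python3 - <<'E'
from h import *
a=snap('scene');b=snap('top')
k=lambda s,x0,y0,x1,y1,f:cv2.resize(s['img'][y0:y1,x0:x1,::-1],None,fx=f,fy=f,interpolation=cv2.INTER_CUBIC)
cv2.imwrite('pics/c2.png',np.hstack([k(a,240,120,320,190,5),k(b,195,185,275,255,5)]))
for z in(.19,.144):print(z,proj(a,(.468,.2295,z)),proj(b,(.468,.2295,z)))
E
```

```text
0.19 [279.1881624  144.46588649] [233.73030664 218.05415532]
0.144 [279.59901427 154.72908677] [236.37934239 219.95483299]
```

View pics/c2.png

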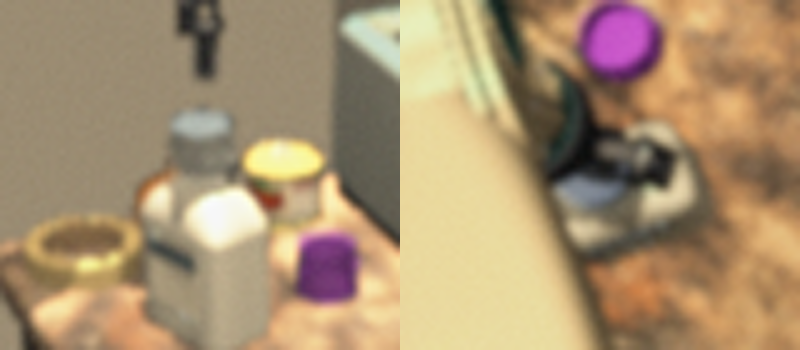

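The scene half of the picture shows the fingers centred over the cup (both at column ≈281); the top half agrees within about 2 mm. I'll go down now.

Call:
arm_command --translation '[[0, 0, 12], [0, 0, 24], [0, 0, 36], [0, 0, 48], [0, 0, 60], [0, 0, 70], [0, 0, 76], [0, 0, 80], [0, 0, 80], [0, 0, 80]]' --turn '[[0, 0, 0], [0, 0, 0], [0, 0, 0], [0, 0, 0], [0, 0, 0], [0, 0, 0], [0, 0, 0], [0, 0, 0], [0, 0, 0], [0, 0, 0]]'

```text
clock: 2.8
eef_pos: [0.4684, 0.2301, 0.1557]
orientation: [180.0, -0.0, 75.9]
contact_force: [0.1, -0.4, 0.8]
opening: 0.0851
```

Call:
arm_command --translation '[[0, 0, 0], [0, 0, 0], [0, 0, 0], [0, 0, 0], [0, 0, 0], [0, 0, 0], [0, 0, 0], [0, 0, 0], [0, 0, 0], [0, 0, 0]]' --turn '[[0, 0, 0], [0, 0, 0], [0, 0, 0], [0, 0, 0], [0, 0, 0], [0, 0, 0], [0, 0, 0], [0, 0, 0], [0, 0, 0], [0, 0, 0]]' --grip 0.3 --newtons 25

```text
clock: 4.05
eef_pos: [0.4681, 0.23, 0.1553]
orientation: [180.0, -0.0, 75.9]
contact_force: [1.4, 1.3, 2.4]
opening: 0.0547
```

Call:
arm_command --translation '[[0, 0, -10], [0, 0, -30], [0, 0, -55], [0, 0, -75], [-30, 13, -75], [-70, 31, -75], [-110, 48, -75], [-150, 66, -75], [-176, 77, -75], [-176, 77, -75]]' --turn '[[0, 0, 0], [0, 0, 0], [0, 0, 0], [0, 0, 0], [0, 0, 0], [0, 0, 0], [0, 0, 0], [0, 0, 0], [0, 0, 0], [0, 0, 0]]'

```text
clock: 5.3
eef_pos: [0.4996, 0.0388, 0.2303]
orientation: [-179.9, 0.1, 75.7]
contact_force: [-0.6, -0.9, -0.4]
opening: 0.0549
```

Call:
arm_command --translation '[[0, 0, 30], [0, 0, 65], [0, 0, 100], [0, 0, 130], [0, 0, 150], [0, 0, 162], [0, 0, 169], [0, 0, 173], [0, 0, 175], [0, 0, 175]]' --turn '[[0, 0, 0], [0, 0, 0], [0, 0, 0], [0, 0, 0], [0, 0, 0], [0, 0, 0], [0, 0, 0], [0, 0, 0], [0, 0, 0], [0, 0, 0]]'

```text
clock: 6.55
eef_pos: [0.5002, 0.0405, 0.0557]
orientation: [180.0, -0.0, 75.9]
contact_force: [0.0, 0.5, 0.8]
opening: 0.055
```

```bash
python3 - <<'E'
from h import *
a=snap('scene');b=snap('top')
k=lambda s,x0,y0,x1,y1,f:cv2.resize(s['img'][y0:y1,x0:x1,::-1],None,fx=f,fy=f,interpolation=cv2.INTER_CUBIC)
cv2.imwrite('pics/c3.png',np.hstack([k(a,250,120,380,230,4),np.zeros((440,4,3),np.uint8)]))
s=sense();print(s['eef_pos'],s['contact_force'],s['opening'])
print(proj(a,(.5,.04,0)),proj(a,(.5,.04,.046)),proj(a,s['eef_pos']))
E
```

```text
[0.50028091 0.04049772 0.05573117] [ 0.02931623  0.06289218 -0.70813813] 0.054657556679485964
[306.47923536 204.93916217] [306.41984154 195.00270382] [306.41813061 192.79093971]
```

View pics/c3.png

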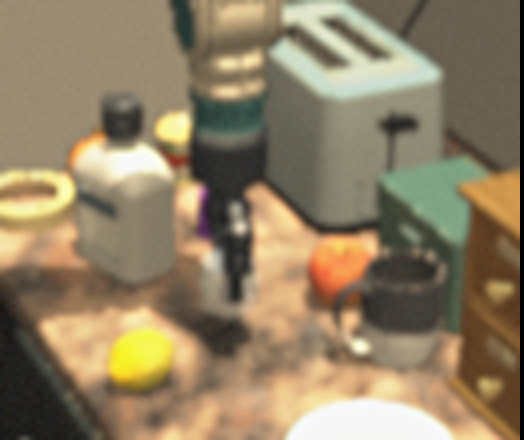

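The picture shows the clear cup upright in the fingers (crop (230,285)), the dark cap uncovered on the bottle (crop (122,115)), and nothing else disturbed.

Call:
arm_command --translation '[[0, 0, 12], [0, 0, 22], [0, 0, 30], [0, 0, 36], [0, 0, 40], [0, 0, 42], [0, 0, 43], [0, 0, 43.5], [0, 0, 44], [0, 0, 44]]' --turn '[[0, 0, 0], [0, 0, 0], [0, 0, 0], [0, 0, 0], [0, 0, 0], [0, 0, 0], [0, 0, 0], [0, 0, 0], [0, 0, 0], [0, 0, 0]]'

```text
clock: 7.9
eef_pos: [0.5002, 0.0405, 0.0121]
orientation: [180.0, -0.0, 75.9]
contact_force: [-2.3, 0.0, 4.8]
opening: 0.0548
```

Call:
arm_command --translation '[[0, 0, 0], [0, 0, 0], [0, 0, 0], [0, 0, 0], [0, 0, 0], [0, 0, 0], [0, 0, 0], [0, 0, 0], [0, 0, 0], [0, 0, 0]]' --turn '[[0, 0, 0], [0, 0, 0], [0, 0, 0], [0, 0, 0], [0, 0, 0], [0, 0, 0], [0, 0, 0], [0, 0, 0], [0, 0, 0], [0, 0, 0]]' --grip 1

```text
clock: 9.15
eef_pos: [0.4999, 0.0406, 0.0113]
orientation: [180.0, 0.0, 75.9]
contact_force: [0.3, -0.3, 0.6]
opening: 0.0853
```

Call:
arm_command --translation '[[0, 0, -20], [0, 0, -50], [0, 0, -90], [0, 0, -140], [0, 0, -190], [0, 0, -230], [0, 0, -230], [0, 0, -230], [0, 0, -230], [0, 0, -230]]' --turn '[[0, 0, 0], [0, 0, 0], [0, 0, 0], [0, 0, 0], [0, 0, 0], [0, 0, 0], [0, 0, 0], [0, 0, 0], [0, 0, 0], [0, 0, 0]]'

```text
clock: 10.4
eef_pos: [0.4989, 0.0406, 0.2398]
orientation: [-179.8, 0.0, 75.9]
contact_force: [-0.1, 0.8, 0.1]
opening: 0.0851
```

```bash
python3 - <<'E'
from h import *
a=snap('scene');b=snap('top')
k=lambda s,x0,y0,x1,y1,f:cv2.resize(s['img'][y0:y1,x0:x1,::-1],None,fx=f,fy=f,interpolation=cv2.INTER_CUBIC)
cv2.imwrite('pics/c4.png',np.hstack([k(a,250,130,350,230,4),k(b,195,185,295,285,4)]))
# dark cap blob in both views
for s,(x0,y0,x1,y1) in((a,(268,138,295,170)),(b,(220,205,262,240))):
    g=cv2.cvtColor(s['img'],cv2.COLOR_RGB2GRAY);m=np.zeros_like(g);m[y0:y1,x0:x1]=(g[y0:y1,x0:x1]<95)*255
    c=max(cv2.findContours(m,0,2)[0],key=cv2.contourArea);print(cv2.boundingRect(c),cv2.minEnclosingCircle(c),cv2.contourArea(c))
for s in(a,b):print([proj(s,(.468,.2295,z)).round(1) for z in(.187,.149)])
shift(.468,.2295,.2425)
E
```

```text
(275, 145, 11, 10) ((280.0, 149.5), 5.590270042419434) 78.0
(228, 205, 27, 22) ((241.38499450683594, 214.41000366210938), 14.15024185180664) 174.5
[array([279.2, 145.1]), array([279.6, 153.6])]
[array([233.9, 218.2]), array([236.1, 219.8])]
10.5 shift mm [175.6 -76.4  -2.1] [0.4993 0.0406 0.2403] [-1.7989e+02  2.0000e-02  7.5920e+01]
```

View pics/c4.png

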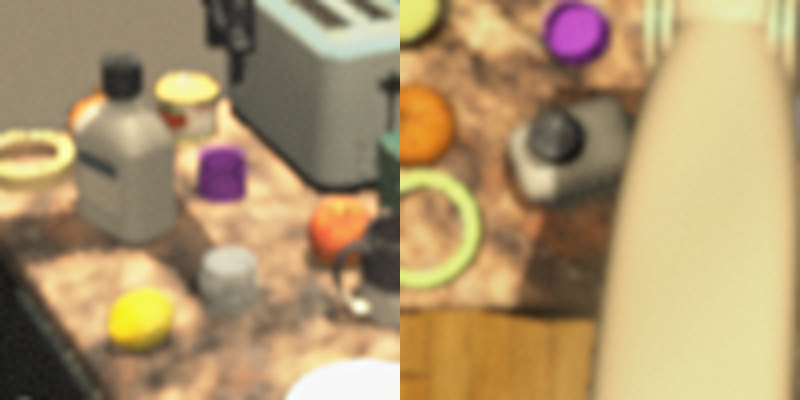

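The picture shows the cup standing upside down and free at scene (307,198), the purple one untouched, and the bare cap at top (233.5,218), which agrees with my estimate.

Call:
arm_command --translation '[[30, -13, -2], [60, -26, -2], [95, -41, -2], [130, -57, -2], [160, -70, -2], [176, -76, -2], [176, -76, 20], [176, -76, 40], [176, -76, 60], [176, -76, 60]]' --turn '[[0, 0, 0], [0, 0, 0], [0, 0, 0], [0, 0, 0], [0, 0, 0], [0, 0, 0], [0, 0, 0], [0, 0, 0], [0, 0, 0], [0, 0, 0]]'

```text
clock: 11.75
eef_pos: [0.4676, 0.2288, 0.1794]
orientation: [-179.8, 0.2, 75.9]
contact_force: [0.5, 0.0, 0.7]
opening: 0.0852
```

Call:
arm_command --translation '[[0, 0, 10], [0, 0, 17], [0, 0, 22], [0, 0, 24], [0, 0, 24], [0, 0, 24], [0, 0, 24], [0, 0, 24], [0, 0, 24], [0, 0, 24]]' --turn '[[0, 0, 0], [0, 0, 0], [0, 0, 0], [0, 0, 0], [0, 0, 0], [0, 0, 0], [0, 0, 0], [0, 0, 0], [0, 0, 0], [0, 0, 0]]'

```text
clock: 13.0
eef_pos: [0.469, 0.2298, 0.1573]
orientation: [180.0, -0.0, 75.9]
contact_force: [-0.7, -1.1, -0.4]
opening: 0.0849
```

Call:
arm_command --translation '[[0, 0, 0], [0, 0, 0], [0, 0, 0], [0, 0, 0], [0, 0, 0], [0, 0, 0], [0, 0, 0], [0, 0, 0], [0, 0, 0], [0, 0, 0]]' --turn '[[0, 0, 0], [0, 0, 0], [0, 0, 0], [0, 0, 0], [0, 0, 0], [0, 0, 0], [0, 0, 0], [0, 0, 0], [0, 0, 0], [0, 0, 0]]' --grip 0.2 --newtons 60

```text
clock: 14.25
eef_pos: [0.4692, 0.2299, 0.1574]
orientation: [180.0, -0.0, 75.9]
contact_force: [1.0, 3.9, 2.1]
opening: 0.043
```

Call:
arm_command --translation '[[1, 0, 0.5], [1, 0, 1], [1, 0, 1.5], [1, 0, 2], [1, 0, 2], [1, 0, 2], [1, 0, 2], [1, 0, 2], [1, 0, 2], [1, 0, 2]]' --turn '[[0, 0, 0], [0, 0, 0], [0, 0, 0], [0, 0, 0], [0, 0, 0], [0, 0, 0], [0, 0, 0], [0, 0, 0], [0, 0, 0], [0, 0, 0]]'

```text
clock: 15.5
eef_pos: [0.4693, 0.2306, 0.1553]
orientation: [180.0, 0.0, 75.9]
contact_force: [2.4, 0.9, 3.2]
opening: 0.0426
```

Call:
arm_command --translation '[[0, 0, 0.3], [0, 0, 0.6], [0, 0, 0.9], [0, 0, 1.2], [0, 0, 1.5], [0, 0, 1.5], [0, 0, 1.5], [0, 0, 1.5], [0, 0, 1.5], [0, 0, 1.5]]' --turn '[[0, 0, 0], [0, 0, 0], [0, 0, 0], [0, 0, 0], [0, 0, 0], [0, 0, 0], [0, 0, 0], [0, 0, 0], [0, 0, 0], [0, 0, 0]]'

```text
clock: 16.75
eef_pos: [0.4693, 0.2307, 0.1538]
orientation: [180.0, 0.0, 75.9]
contact_force: [2.1, -0.3, 2.9]
opening: 0.043
```

Call:
arm_command --translation '[[0, 0, 0.3], [0, 0, 0.6], [0, 0, 0.9], [0, 0, 1.2], [0, 0, 1.5], [0, 0, 1.5], [0, 0, 1.5], [0, 0, 1.5], [0, 0, 1.5], [0, 0, 1.5]]' --turn '[[0, 0, 0], [0, 0, 0], [0, 0, 0], [0, 0, 0], [0, 0, 0], [0, 0, 0], [0, 0, 0], [0, 0, 0], [0, 0, 0], [0, 0, 0]]'

```text
clock: 18.0
eef_pos: [0.4692, 0.2307, 0.1523]
orientation: [-180.0, 0.0, 75.9]
contact_force: [3.3, -1.1, 3.3]
opening: 0.0428
```

Call:
arm_command --translation '[[0, 0, 0.3], [0, 0, 0.6], [0, 0, 0.9], [0, 0, 1.2], [0, 0, 1.5], [0, 0, 1.5], [0, 0, 1.5], [0, 0, 1.5], [0, 0, 1.5], [0, 0, 1.5]]' --turn '[[0, 0, 0], [0, 0, 0], [0, 0, 0], [0, 0, 0], [0, 0, 0], [0, 0, 0], [0, 0, 0], [0, 0, 0], [0, 0, 0], [0, 0, 0]]'

```text
clock: 19.25
eef_pos: [0.4693, 0.2307, 0.1508]
orientation: [-180.0, 0.0, 75.9]
contact_force: [3.3, -0.9, 2.7]
opening: 0.043
```

Call:
arm_command --translation '[[0, 0, 0.3], [0, 0, 0.6], [0, 0, 0.9], [0, 0, 1.2], [0, 0, 1.5], [0, 0, 1.5], [0, 0, 1.5], [0, 0, 1.5], [0, 0, 1.5], [0, 0, 1.5]]' --turn '[[0, 0, 0], [0, 0, 0], [0, 0, 0], [0, 0, 0], [0, 0, 0], [0, 0, 0], [0, 0, 0], [0, 0, 0], [0, 0, 0], [0, 0, 0]]'

```text
clock: 20.5
eef_pos: [0.4692, 0.2307, 0.1493]
orientation: [-180.0, 0.0, 75.9]
contact_force: [2.2, -1.1, 3.5]
opening: 0.0428
```

Call:
arm_command --translation '[[0, 0, 0.3], [0, 0, 0.6], [0, 0, 0.9], [0, 0, 1.2], [0, 0, 1.5], [0, 0, 1.5], [0, 0, 1.5], [0, 0, 1.5], [0, 0, 1.5], [0, 0, 1.5]]' --turn '[[0, 0, 0], [0, 0, 0], [0, 0, 0], [0, 0, 0], [0, 0, 0], [0, 0, 0], [0, 0, 0], [0, 0, 0], [0, 0, 0], [0, 0, 0]]'

```text
clock: 21.75
eef_pos: [0.4697, 0.2308, 0.1484]
orientation: [179.9, -0.0, 75.9]
contact_force: [3.1, -0.6, 6.4]
opening: 0.0428
```

Call:
arm_command --translation '[[0, 0, 0.3], [0, 0, 0.6], [0, 0, 0.9], [0, 0, 1], [0, 0, 1], [0, 0, 1], [0, 0, 1], [0, 0, 1], [0, 0, 1], [0, 0, 1]]' --turn '[[0, 0, 0], [0, 0, 0], [0, 0, 0], [0, 0, 0], [0, 0, 0], [0, 0, 0], [0, 0, 0], [0, 0, 0], [0, 0, 0], [0, 0, 0]]'

```text
clock: 23.0
eef_pos: [0.4699, 0.2309, 0.1481]
orientation: [179.9, -0.0, 75.9]
contact_force: [1.9, -0.7, 9.9]
opening: 0.0429
```

Call:
arm_command --translation '[[0, 0, 0.4], [0, 0, 0.8], [0, 0, 1.2], [0, 0, 1.6], [0, 0, 2], [0, 0, 2], [0, 0, 2], [0, 0, 2], [0, 0, 2], [0, 0, 2]]' --turn '[[0, 0, 0], [0, 0, 0], [0, 0, 0], [0, 0, 0], [0, 0, 0], [0, 0, 0], [0, 0, 0], [0, 0, 0], [0, 0, 0], [0, 0, 0]]' --newtons 90

```text
clock: 24.25
eef_pos: [0.47, 0.231, 0.1479]
orientation: [179.9, -0.1, 75.9]
contact_force: [-1.8, -3.3, 20.1]
opening: 0.0422
```

Call:
arm_command --translation '[[0, 0, 0], [0, 0, 0], [0, 0, 0], [0, 0, 0], [0, 0, 0], [0, 0, 0], [0, 0, 0], [0, 0, 0], [0, 0, 0], [0, 0, 0]]' --turn '[[0, 0, -2], [0, 0, -4], [0, 0, -6], [0, 0, -8], [0, 0, -10], [0, 0, -12], [0, 0, -14], [0, 0, -16], [0, 0, -16], [0, 0, -16]]'

```text
clock: 25.5
eef_pos: [0.4702, 0.2319, 0.1479]
orientation: [179.9, -0.2, 91.9]
contact_force: [-1.7, 0.0, 18.0]
opening: 0.0425
```

```bash
python3 - <<'E'
from h import *
s=sense();print(s['contact_force'],s['moment'],s['eef_pos'],s['orientation'])
E
```

```text
[-1.69696954  0.0253906  17.99114519] [-0.15542776  0.13014495 -0.03037303] [0.47018438 0.23188261 0.14788865] [ 1.79853034e+02 -1.56869038e-01  9.19408256e+01]
```

Call:
arm_command --translation '[[0, 0, 0.5], [0, 0, 0.5], [0, 0, 0.5], [0, 0, 0.5], [0, 0, 0.5], [0, 0, 0.5], [0, 0, 0.5], [0, 0, 0.5], [0, 0, 0.5], [0, 0, 0.5]]' --turn '[[0, 0, 0], [0, 0, -2], [0, 0, -4], [0, 0, -6], [0, 0, -8], [0, 0, -10], [0, 0, -12], [0, 0, -14], [0, 0, -16], [0, 0, -16]]'

```text
clock: 26.75
eef_pos: [0.4705, 0.232, 0.1479]
orientation: [179.8, -0.1, 108.0]
contact_force: [-1.3, 0.3, 20.5]
opening: 0.0419
```

```bash
python3 - <<'E'
from h import *
s=sense();print(s['contact_force'],s['moment'],s['eef_pos'],s['orientation'])
E
```

```text
[-1.31618823  0.29339959 20.5313003 ] [-0.11394642  0.38592537 -0.02452735] [0.4705328  0.2319728  0.14786157] [ 1.79764637e+02 -1.02259271e-01  1.07954531e+02]
```

Call:
arm_command --translation '[[0, 0, 0], [0, 0, 0], [0, 0, 0], [0, 0, 0], [0, 0, 0], [0, 0, 0], [0, 0, 0], [0, 0, 0], [0, 0, 0], [0, 0, 0]]' --turn '[[0, 0, -2.5], [0, 0, -5], [0, 0, -7.5], [0, 0, -10], [0, 0, -12.5], [0, 0, -15], [0, 0, -17.5], [0, 0, -20], [0, 0, -22], [0, 0, -22]]'

```text
clock: 28.0
eef_pos: [0.4706, 0.2319, 0.1479]
orientation: [179.7, 0.0, 130.0]
contact_force: [-2.3, -1.4, 20.9]
opening: 0.0425
```

```bash
python3 - <<'E'
from h import *
s=sense();print(s['contact_force'],s['moment'],s['eef_pos'],s['orientation'])
E
```

```text
[-2.28783723 -1.38356597 20.94387077] [-0.38201861  0.53170443  0.0136141 ] [0.47059615 0.23191922 0.14786167] [1.79744969e+02 3.67289303e-03 1.29954329e+02]
```

Call:
arm_command --translation '[[0, 0, 0], [0, 0, 0], [0, 0, 0], [0, 0, 0], [0, 0, 0], [0, 0, 0], [0, 0, 0], [0, 0, 0], [0, 0, 0], [0, 0, 0]]' --turn '[[0, 0, -3], [0, 0, -6], [0, 0, -9], [0, 0, -12], [0, 0, -15], [0, 0, -18], [0, 0, -21], [0, 0, -24], [0, 0, -25], [0, 0, -25]]'

```text
clock: 29.25
eef_pos: [0.4703, 0.2322, 0.1478]
orientation: [179.7, 0.1, 155.0]
contact_force: [-2.5, 1.0, 19.3]
opening: 0.0421
```

```bash
python3 - <<'E'
from h import *
s=sense();print(s['contact_force'],s['moment'],s['eef_pos'],s['orientation'])
E
```

```text
[-2.5210359   0.97146871 19.28549223] [ 0.06853294  0.46285063 -0.01769945] [0.47032586 0.23222915 0.1478301 ] [1.79741027e+02 6.32633369e-02 1.54960829e+02]
```

Call:
arm_command --translation '[[0, 0, -2], [0, 0, -4], [0, 0, -6], [0, 0, -8], [0, 0, -10], [0, 0, -12], [0, 0, -14], [0, 0, -15.5], [0, 0, -15.5], [0, 0, -15.5]]' --turn '[[0, 0, 0], [0, 0, 0], [0, 0, 0], [0, 0, 0], [0, 0, 0], [0, 0, 0], [0, 0, 0], [0, 0, 0], [0, 0, 0], [0, 0, 0]]'

```text
clock: 30.5
eef_pos: [0.4689, 0.2306, 0.1595]
orientation: [-180.0, -0.0, 154.9]
contact_force: [1.3, 2.3, -2.2]
opening: 0.0425
```

Call:
arm_command --translation '[[0, 0, -0.5], [0, 0, -1], [0, 0, -1.5], [0, 0, -2], [0, 0, -2.5], [0, 0, -3], [0, 0, -3], [0, 0, -3], [0, 0, -3], [0, 0, -3]]' --turn '[[0, 0, 0], [0, 0, 0], [0, 0, 0], [0, 0, 0], [0, 0, 0], [0, 0, 0], [0, 0, 0], [0, 0, 0], [0, 0, 0], [0, 0, 0]]'

```text
clock: 31.75
eef_pos: [0.4692, 0.2307, 0.1628]
orientation: [-180.0, -0.0, 154.9]
contact_force: [-0.3, 1.6, -1.0]
opening: 0.0421
```

Call:
arm_command --translation '[[0, 0, -15], [0, 0, -35], [0, 0, -60], [0, 0, -70], [0, 0, -70], [-19, -30, -70], [-44, -70, -70], [-76, -120, -70], [-108, -170, -70], [-127, -200, -70]]' --turn '[[0, 0, 0], [0, 0, 0], [0, 0, 0], [0, 0, 0], [0, 0, 0], [0, 0, 0], [0, 0, 0], [0, 0, 0], [0, 0, 0], [0, 0, 0]]'

```text
clock: 33.0
eef_pos: [0.4988, -0.0067, 0.2316]
orientation: [-179.9, -0.1, 154.8]
contact_force: [0.6, -0.5, -0.2]
opening: 0.042
```

Call:
arm_command --translation '[[-19, -30, 0], [-44, -70, 0], [-70, -110, 0], [-90, -145, 0], [-106, -167, 0], [-106, -167, 30], [-106, -167, 70], [-106, -167, 110], [-106, -167, 140], [-106, -167, 140]]' --turn '[[0, 0, 0], [0, 0, 0], [0, 0, 0], [0, 0, 0], [0, 0, 0], [0, 0, 0], [0, 0, 0], [0, 0, 0], [0, 0, 0], [0, 0, 0]]'

```text
clock: 34.25
eef_pos: [0.5212, -0.1987, 0.0891]
orientation: [180.0, -0.5, 154.9]
contact_force: [-0.0, -0.8, -1.0]
opening: 0.0422
```

```bash
python3 - <<'E'
from h import *
a=snap('scene');b=snap('top')
k=lambda s,x0,y0,x1,y1,f:cv2.resize(s['img'][y0:y1,x0:x1,::-1],None,fx=f,fy=f,interpolation=cv2.INTER_CUBIC)
cv2.imwrite('pics/c5.png',np.hstack([k(a,255,140,395,260,4)]))
shift(.524,-.2,.014)
print(proj(a,(.524,-.2,.005)),proj(a,sense()['eef_pos']))
E
```

```text
34.35 shift mm [ 0.5  0.1 78.8] [ 0.5245 -0.2004  0.0928] [-1.7999e+02 -5.0000e-02  1.5492e+02]
[341.20448541 234.77923624] [342.27451289 214.23649798]
```

View pics/c5.png

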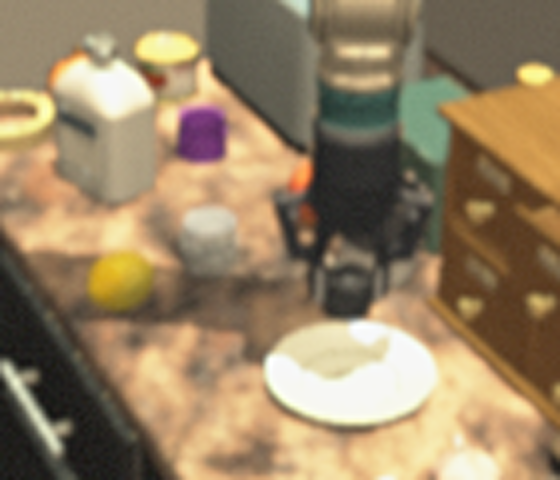

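The picture shows the neck bare, the cap upright in the fingers at crop (345,290), and the saucer centred below it at crop (350,370).

Call:
arm_command --translation '[[0, 0, 20], [0, 0, 40], [0, 0, 55], [0, 0, 65], [0, 0, 70], [0, 0, 73], [0, 0, 75], [0, 0, 76], [0, 0, 77], [0, 0, 77]]' --turn '[[0, 0, 0], [0, 0, 0], [0, 0, 0], [0, 0, 0], [0, 0, 0], [0, 0, 0], [0, 0, 0], [0, 0, 0], [0, 0, 0], [0, 0, 0]]'

```text
clock: 35.6
eef_pos: [0.5247, -0.2004, 0.0159]
orientation: [-180.0, 0.0, 154.9]
contact_force: [-0.7, -0.8, -0.8]
opening: 0.0421
```

Call:
arm_command --translation '[[0, 0, 0.3], [0, 0, 0.6], [0, 0, 0.9], [0, 0, 1.2], [0, 0, 1.5], [0, 0, 1.5], [0, 0, 1.5], [0, 0, 1.5], [0, 0, 1.5], [0, 0, 1.5]]' --turn '[[0, 0, 0], [0, 0, 0], [0, 0, 0], [0, 0, 0], [0, 0, 0], [0, 0, 0], [0, 0, 0], [0, 0, 0], [0, 0, 0], [0, 0, 0]]'

```text
clock: 36.85
eef_pos: [0.5247, -0.2004, 0.0143]
orientation: [-180.0, 0.0, 154.9]
contact_force: [-0.1, -0.4, -1.2]
opening: 0.0425
```

Call:
arm_command --translation '[[0, 0, 0.3], [0, 0, 0.6], [0, 0, 0.9], [0, 0, 1.2], [0, 0, 1.2], [0, 0, 1.2], [0, 0, 1.2], [0, 0, 1.2], [0, 0, 1.2], [0, 0, 1.2]]' --turn '[[0, 0, 0], [0, 0, 0], [0, 0, 0], [0, 0, 0], [0, 0, 0], [0, 0, 0], [0, 0, 0], [0, 0, 0], [0, 0, 0], [0, 0, 0]]'

```text
clock: 38.1
eef_pos: [0.5247, -0.2004, 0.0137]
orientation: [-180.0, 0.0, 154.9]
contact_force: [-2.1, 1.6, 6.0]
opening: 0.0424
```

Contact with the saucer (6 N). I'll release.

Call:
arm_command --translation '[[0, 0, 0], [0, 0, 0], [0, 0, 0], [0, 0, 0], [0, 0, 0], [0, 0, 0], [0, 0, 0], [0, 0, 0], [0, 0, 0], [0, 0, 0]]' --turn '[[0, 0, 0], [0, 0, 0], [0, 0, 0], [0, 0, 0], [0, 0, 0], [0, 0, 0], [0, 0, 0], [0, 0, 0], [0, 0, 0], [0, 0, 0]]' --grip 0.68

```text
clock: 39.35
eef_pos: [0.5247, -0.2004, 0.0131]
orientation: [-180.0, -0.0, 154.9]
contact_force: [-1.0, -0.0, -0.4]
opening: 0.0583
```

Call:
arm_command --translation '[[0, 0, -5], [0, 0, -15], [0, 0, -30], [0, 0, -55], [0, 0, -90], [0, 0, -130], [0, 0, -170], [0, 0, -200], [0, 0, -200], [0, 0, -200]]' --turn '[[0, 0, 0], [0, 0, 0], [0, 0, 0], [0, 0, 0], [0, 0, 0], [0, 0, 0], [0, 0, 0], [0, 0, 0], [0, 0, 0], [0, 0, 0]]'

```text
clock: 40.6
eef_pos: [0.5243, -0.2002, 0.213]
orientation: [-180.0, -0.0, 154.9]
contact_force: [-0.5, -1.0, -0.4]
opening: 0.058
```

```bash
python3 - <<'E'
from h import *
a=snap('scene')
cv2.imwrite('pics/c6.png',cv2.resize(a['img'][140:260,255:395,::-1],None,fx=4,fy=4,interpolation=cv2.INTER_CUBIC))
E
```

```text
(no output)
```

View pics/c6.png

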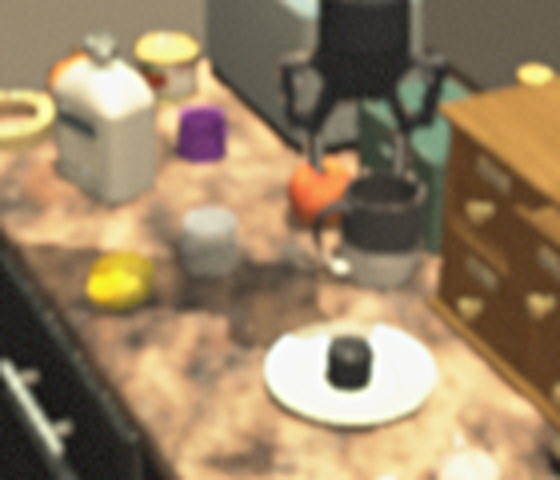

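The picture shows the cap upright in the middle of the saucer (crop (350,362)), the cup upside down on the worktop at (210,240), the bottle standing, and the gripper clear.

```bash
python3 -c "
from workcell import env
print(env.hand_in())"
```

```text
the job is handed in; nothing more can be done
None
```

I took the clear cup off and stood it upside down on the bare worktop. Then I opened the cap and set it upright on the saucer, and handed the job in at about 41 s; no verdict is reported.

- **Cap:** the teeth touched after about 9 mm of travel. I held 18–21 N at each reading while turning 79° anticlockwise. The cap then lifted off, with at most about 2 N of pull.
- **Last picture:** the cap sits in the middle of the saucer and the cup stands between the bottle and the saucer. The bottle is upright in its place and the arm is clear. The things around it in view look undisturbed; the garlic, teaspoon and onion were not, or hardly, in that crop.
- **Uncertain:** forces were read only at the end of each move, so short peaks in between were not seen. No check failed or disagreed beyond the 1–2 pixel difference between the calibration and what I saw in the scene camera.

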